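True up a mould-box corner with a square

ROBOT

A 6-joint arm with a two-finger parallel gripper is mounted at the origin on a cart in front of the work surface, level with it; the furniture and walls round the work are solid. World frame = base frame: x ahead of the robot, y to its left, z up, the work surface at z = 0. Lengths are in m, angles in rad, forces in N, time in s.
With the tool pointing down it reaches from about 0.3 to 0.75 m from the base axis. Payload 8.5 kg.
Tool frame: the origin (TCP) lies at the very end of the fingers, on their centre line; the grasp point (between the pads) lies 19 mm behind it; y points along the fingers, z is the direction in which the jaws open and shut, and the axes are right-handed (so a half turn about y gives the same grasp; the last joint's range is limited). The gripper opens to 88 mm and grips with 3 to 60 N. Pads are 18 mm wide; open, the fingers measure 123 mm over their backs; the gripper's body (75 mm by 187 mm) begins 45 mm behind the grasp point.
Start: joints at [0.953, 0.381, 1.297, -0, 1.464, -0.215], TCP at [0.216, 0.506, 0.214] pointing down, gripper open.
Joint ranges: [-3.11, 3.11], [-0.89, 2.33], [0.22, 2.48], [-1.42, 4.56], [0.17, 2.85], [-2.88, 2.88]. Speed limits (rad/s): [2.39, 2.39, 3.14, 3.14, 3.14, 3.14].

INTERFACE

Orientations are given as a rotation vector (axis times angle).
In Python, from plant import bot gives the robot as it stands. The module is installed in compiled form; this text tells all that it offers. Calls block until the motion is done:
- bot.move_ptp(position, orientation): joint-space move of the TCP to a pose.
- bot.movel(position, velocity=0.15, orientation=None, force_limit=None): straight line of the TCP; orientation=None keeps the orientation; velocity is the mean speed in m/s. With force_limit (N) it stops when the force on the tool has changed by that much, and returns True; else False.
- bot.move_joints(angles): joint-space move.
- bot.grip(opening, squeeze=None): finger opening in m; squeeze is the grip in N (None keeps the last); returns when the fingers have stopped.
- bot.hold(seconds).
- bot.ik(position, orientation): joint angles nearest the present ones, or None.
- bot.observe(): the state.
- bot.snapshot(name): name is "scene" or "top" or "wrist"; returns a dict with "image" (480x640x3 uint8, red, green, blue), "z_map" (480x640 float32, m along the optical axis (not along the pixel's ray), 0 where there is no reading), "camera_matrix" (3x3 intrinsics, pixels), "world_from_camera" (4x4, takes a point from camera to world coordinates). Camera axes: x right, y up, looking along -z (the intrinsics and any distortion apply to the point x, -y, -z); pixel columns grow to the right and rows downward; lengths in m; the calibration is good to about 2 mm. A picture is of the moment at which its call begins.
A pose or a line that the arm cannot do raises bot.IKError and nothing moves.
- bot.job_done(): hands the job in, once; it reports no verdict.
The state is a dict: "time": time; "joint_pos": joint angles; "joint_velocities": joint speeds; "effort": joint torques, N m; "eef_pos": TCP position; "tcp_rot": TCP orientation; "wrist_force": force on the tool from outside, world axes, zero at the start; "moment": the same for the moment, N m; "finger_gap": finger opening in m.
Only numpy, scipy, OpenCV 4.12 (cv2) and the standard library are available. Lean on these libraries where they do the work, as an engineer would, in place of code of your own. Each camera call takes 0.05 s, during which the arm holds its last target.

TASK

Pick up the corner square from the tray by its wooden post and true up the corner of the mould box on the base board: with the held square, push the leaning end board open until the square's two legs sit flush, without gaps, against the back board and the end board, and press gently on both boards at once for about a second. Touch the boards only with the square and never push hard; then leave the square standing on the base board, still flush in the squared corner, and leave the other things on the bench where they are.

Things in the scene. Friction and masses are not known exactly. Their poses are not given: they have to be found in the camera images.
- square_grip (a point): Corner square: loose aluminium L, 0.2-0.33 kg, with an upright wooden post 26 x 26 mm to hold it by. Point on the post's axis, 64 mm above the underside (post free to grip from 30 to 84 mm above it). z up; x, y square to the post's faces and to the legs' outer faces, which lie at x = +32 mm and y = -32 mm. Starts upright on the tray's floor, 2 mm above the bench; tray rim 24 mm high.
- square_corner (a point): Where the planes of the square's two outer leg faces meet, at its underside; axes as square_grip, which is 32 mm to -x, 32 mm to +y and 64 mm up. The legs, 30 mm high and 12 mm thick, run from here to +y and to -x and end 80 mm away; the first 10 mm at the corner are cut away, so the hinge pin is cleared.
- base_board: Plywood base of the mould box, 160 x 170 x 12 mm, fixed on the bench; place and yaw vary. Origin: centre of the underside, z up. Back board's inner face (looks to -x) at about x = +50 mm; end board's inner face, once square (looks to +y), at about y = -55 mm. Each really lies up to 5 mm either side: feel for it. The square goes in with its axes parallel to these and its underside on the base.
- back_clamp: The back board with the two clamps behind it: light wood, 150 mm long (y = -70 to +80 mm), 16 mm thick, top 30 mm above the base's top. Origin and axes as those of base_board; the face is up to 5 mm off, as said there. It stays put under gentle pushing. Friction (about 0.6) on one board, or on the base, can hold the square off the other board.
- end_clamp: The end board with its clamp and upright brass hinge pin (6 mm thick) in the inner corner: light wood, 16 mm thick, top 30 mm above the base's top, reaching 120 mm from the pin to -x. Origin and axes as those of base_board; the pin is up to 5 mm off in y, as said there, and stays put.
- end_board (a joint): Angle of the end board about its upright hinge pin, rad. 0 = square to the back board; negative = free end leans inwards, to +y of the base board (starts at -0.22 to -0.11); positive = opened too far. Stiff friction hinge: it stays where it is left; about 4 N at 80 mm from the pin move it.
- glaze_jar_2: Bystander: lidded glaze jar, 58 mm wide, 73 mm high, origin under its centre.
- glaze_jar_3: Bystander: lidded glaze jar, 58 mm wide, 73 mm high, origin under its centre.
- water_cup: Bystander: enamel cup, 72 mm wide, 64 mm high, origin under its centre.
- test_tile_1: Bystander: flat test tile, 72 x 40 x 9 mm, origin under its centre.
- wood_rib: Bystander: flat wooden throwing rib, 66 x 104 x 9 mm, origin under its centre.
- brush_1: Bystander: brush, 206 mm long, lying on the bench, origin under its centre.
- masking_tape: Bystander: roll of masking tape, 104 mm wide, 25 mm high, lying in the tray, origin under its centre.
Things that resemble listed ones, but are neither listed nor needed, are in the scene too. What is shaped like the part that bears square_grip but turquoise is not meant.

How it is judged:
By the outcome, as a careful person would: the job done as asked, in the order asked, and still so for the second after the job is handed in, with the robot touching nothing.
It also fails if it takes over 59 s, if anything falls off the work surface, if the arm or the gripper's body presses on something with over 40 N, if the wrist force passes 120 N, or if a joint passes its speed limit or range.

## Working session

There is one attempt and no reset: what is moved stays moved. The work goes in short steps, each a Python script; the robot and the scene stay as the last script left them, time stands still between calls to the robot, and variables do not carry over. Pictures are saved under pics/ and viewed, and the job is handed in when it is done.

```bash
mkdir -p pics; ls; python3 - <<'E'
from plant import bot
import cv2,numpy as np,pickle
print(bot.observe())
for n in ["scene","top","wrist"]:
    s=bot.snapshot(n); pickle.dump(s,open(f"{n}0.pkl","wb"))
    cv2.imwrite(f"pics/{n}0.png",s["image"][:,:,::-1])
    print(n,s["camera_matrix"],s["world_from_camera"],list(s))
E
```

```text
pics
{'time': 0.0, 'joint_pos': array([ 9.52688126e-01,  3.81192250e-01,  1.29822446e+00, -3.71158031e-06,
        1.46359660e+00, -2.15325847e-01]), 'joint_velocities': array([ 0.00058986,  0.00041881, -0.00038832,  0.00205732,  0.00056191,
       -0.00154436]), 'effort': array([ 1.23088139e-04, -4.37934816e+01, -2.24559975e+01,  7.13088247e-02,
        3.51806288e-02, -1.12708794e-04]), 'eef_pos': array([0.21542481, 0.50572545, 0.21305205]), 'tcp_rot': array([-1.54890993,  0.31646506, -0.31556196]), 'wrist_force': array([-0.40812183,  0.25297629, -0.45721459]), 'moment': array([-0.06997356,  0.02882844,  0.04281732]), 'finger_gap': 0.08827185478380373}
scene [[492.70048155   0.         315.23630617]
 [  0.         492.70048155 247.24782996]
 [  0.           0.           1.        ]] [[ 0.71263088  0.31629198 -0.62619216 -0.23594039]
 [-0.70125664  0.34649387 -0.62304183 -0.83890444]
 [ 0.01990861  0.88312025  0.46872408  0.67929451]
 [ 0.          0.          0.          1.        ]] ['image', 'z_map', 'camera_matrix', 'world_from_camera']
top [[596.60202719   0.         321.55164297]
 [  0.         596.60202719 241.61291493]
 [  0.           0.           1.        ]] [[-0.00549406  0.99452968 -0.10430975  0.40505635]
 [-0.99998038 -0.00515009  0.00356666 -0.03813597]
 [ 0.00300994  0.10432729  0.99453846  1.79881072]
 [ 0.          0.          0.          1.        ]] ['image', 'z_map', 'camera_matrix', 'world_from_camera']
wrist [[362.46166085   0.         318.54156654]
 [  0.         362.46166085 245.16508999]
 [  0.           0.           1.        ]] [[ 3.92103382e-01 -8.86518123e-01 -2.45643146e-01  1.52404887e-01]
 [ 9.19920849e-01  3.77646755e-01  1.05491989e-01  5.32334017e-01]
 [-7.54222893e-04 -2.67336017e-01  9.63603075e-01  3.83587216e-01]
 [ 0.00000000e+00  0.00000000e+00  0.00000000e+00  1.00000000e+00]] ['image', 'z_map', 'camera_matrix', 'world_from_camera']
```

View pics/scene0.png

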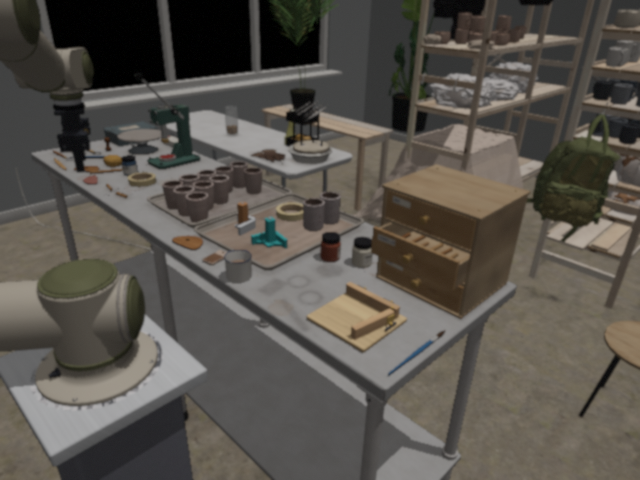

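View pics/top0.png

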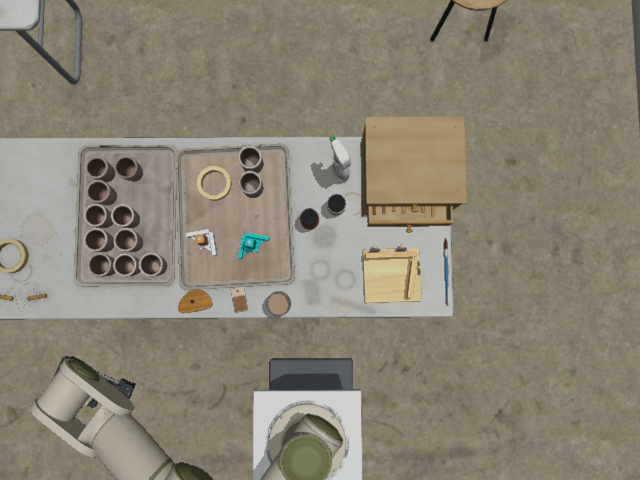

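View pics/wrist0.png

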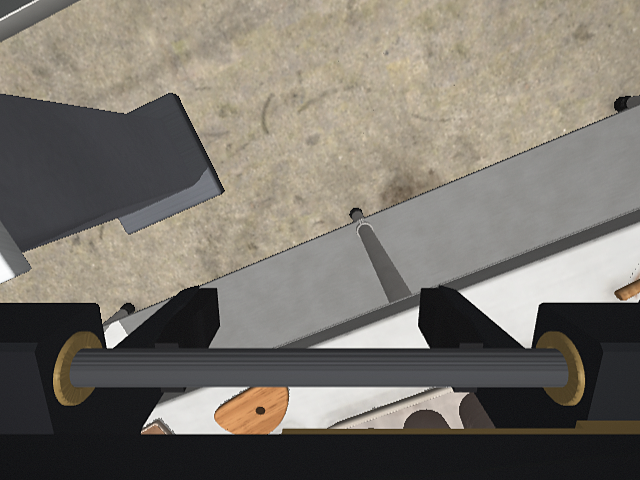

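```bash
python3 - <<'E'
import cv2,numpy as np,pickle
s=pickle.load(open("top0.pkl","rb"));im=s["image"][:,:,::-1]
a=cv2.resize(im[215:275,175:255],None,fx=7,fy=7,interpolation=cv2.INTER_CUBIC)
b=cv2.resize(im[235:315,350:430],None,fx=7,fy=7,interpolation=cv2.INTER_CUBIC)
cv2.imwrite("pics/topA.png",a);cv2.imwrite("pics/topB.png",b)
s=pickle.load(open("scene0.pkl","rb"));im=s["image"][:,:,::-1]
c=cv2.resize(im[190:270,200:300],None,fx=7,fy=7,interpolation=cv2.INTER_CUBIC)
cv2.imwrite("pics/scA.png",c)
c=cv2.resize(im[270:360,290:420],None,fx=6,fy=6,interpolation=cv2.INTER_CUBIC)
cv2.imwrite("pics/scB.png",c)
E
```

```text
(no output)
```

View pics/topA.png

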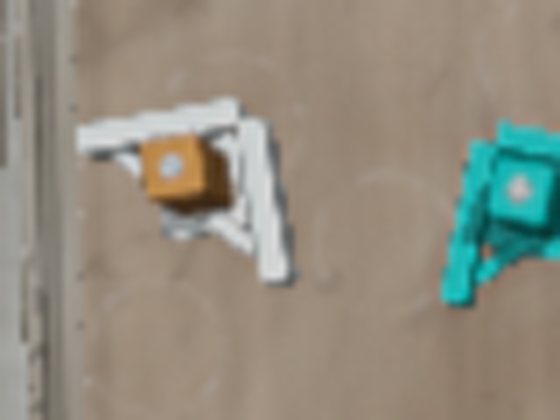

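View pics/topB.png

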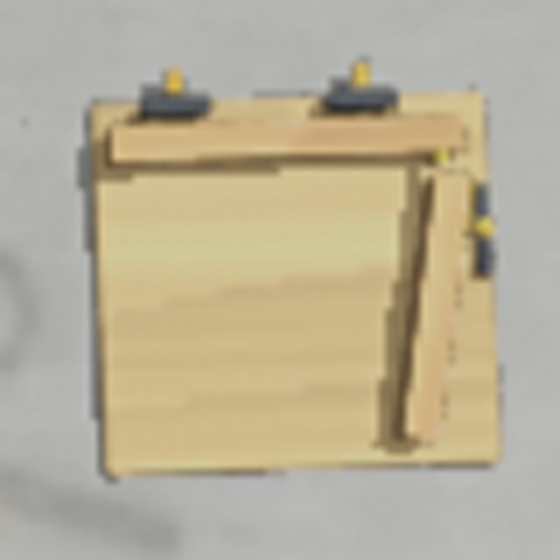

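View pics/scB.png

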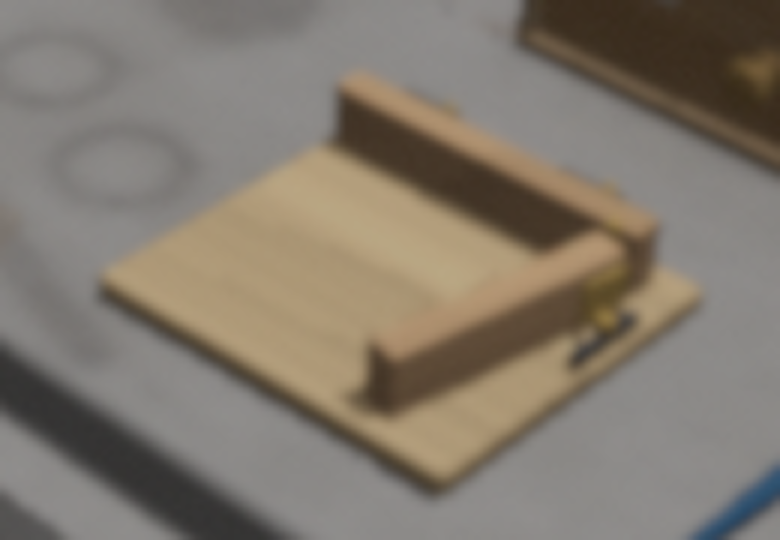

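```bash
cat > h.py <<'E'
import cv2,numpy as np,pickle
from scipy.spatial.transform import Rotation as R
def load(n): return pickle.load(open(n,"rb"))
def cast(s,uv,z):
    K=s["camera_matrix"];T=s["world_from_camera"]
    uv=np.atleast_2d(uv).astype(float)
    d=np.c_[(uv[:,0]-K[0,2])/K[0,0],-(uv[:,1]-K[1,2])/K[1,1],-np.ones(len(uv))]@T[:3,:3].T
    o=T[:3,3]; return o+d*((z-o[2])/d[:,2])[:,None]
def cloud(s):
    z=s["z_map"];K=s["camera_matrix"];T=s["world_from_camera"]
    v,u=np.mgrid[:480,:640]
    p=np.stack([(u-K[0,2])/K[0,0]*z,-(v-K[1,2])/K[1,1]*z,-z],-1)
    return p@T[:3,:3].T+T[:3,3]
def proj(s,P):
    K=s["camera_matrix"];T=s["world_from_camera"]
    c=(np.atleast_2d(P)-T[:3,3])@T[:3,:3]
    return np.c_[K[0,2]+K[0,0]*c[:,0]/-c[:,2],K[1,2]-K[1,1]*c[:,1]/-c[:,2]]
E
python3 - <<'E'
from h import *
s=load("top0.pkl");P=cloud(s);im=s["image"]
print("bench z",np.median(P[290:300,330:350,2]))
hsv=cv2.cvtColor(im,cv2.COLOR_RGB2HSV)
roi=np.zeros((480,640),np.uint8);roi[215:275,180:225]=1
m=((hsv[...,0]<22)&(hsv[...,1]>150)&(hsv[...,2]>60)&(roi>0)).astype(np.uint8)
print(m.sum());v,u=np.nonzero(m);print(u.mean(),v.mean(),np.median(P[m>0],0),P[m>0][:,2].max())
mw=((hsv[...,1]<25)&(hsv[...,2]>170)&(roi>0)).astype(np.uint8)
v,u=np.nonzero(mw);print(mw.sum(),u.min(),u.max(),v.min(),v.max())
# heights around mould + cabinet
for r in range(200,312,6):
    print(r,"%.3f"%P[r,392,0],(P[r,356:440:6,2]*1000).round().astype(int))
print("y of cols",P[280,356:440:6,1].round(3))
print("square heights");print((P[226:262:3,180:225:3,2]*1000).round().astype(int))
E
```

```text
bench z 0.0009034726072066901
47
202.0212765957447 240.08510638297872 [0.5906912  0.29894445 0.07772462] 0.09524704025180641
218 186 215 229 254
200 0.675 [  0  59 260 267 259 265 259 263 264 257 261 265 263 262]
206 0.684 [  4  62 192 182 180  95 109 101 118 102 106 109 104 106]
212 0.668 [  6  60 146 109  99  95 102  98 119 107 107 100 102 115]
218 0.650 [  2  -2 143 101 106 101 105 110  96 103 102  95 104 103]
224 0.626 [  3  10 132 148 157 152 153 137 139 138 148 138 137 144]
230 0.628 [  0   0   1   5  -1  -5  -3  -3   3 142   5   3  -2  -4]
236 0.608 [-2 -2  5  5  2 -4 12  5  3  1  2 -4  2 -1]
242 0.591 [ 4 -3 -6  4 -7 -1  4  0 -9  3  8 -6  0 -3]
248 0.573 [ 0  5 -2  7 -4  2  5 38 34  5  8 12  2  2]
254 0.551 [  -2    4   38   42   47   43   44   45   40   42   15    3    2 1799]
260 0.536 [ 1  5 11 14 15  9 15 20 20 20 41  6  3 -1]
266 0.518 [-7  4 13 16 16 18  5 17  9 25 36  2  8  4]
272 0.500 [12  7 15 15  9 14 14 12  3 42 17 -6 -2  1]
278 0.482 [ 1  2  6 11 15 14 10 10 17 43 19  3  2  2]
284 0.464 [-7 -5 13  6  8 18 14  1 13 44  9 -1  0  7]
290 0.446 [-7  5 11  6  7 19  9  
[... 185 characters left out ...]
of cols [-0.147 -0.165 -0.183 -0.201 -0.219 -0.235 -0.256 -0.272 -0.29  -0.304
 -0.325 -0.347 -0.364 -0.382]
square heights
[[10  0  6  2  3  4 -3  5  9  7  3  4  0 -1  3]
 [ 7  6  2  1  1  3  6 11  0 39  2 -1 11  5 -1]
 [16  8 -2 37 36 38 44 35 31 34 27 14 12  4  7]
 [12  7 37 36 36 89 83 92 65 16 33 26 -1 -2  5]
 [14  3  7 -1 16 87 87 83 79 28 31 27  0  4 -4]
 [28  9  0 -1  6 87 94 86 85 32 26 29  4  2  4]
 [30  7  2 -1  9  3 63 58 47 31 15 35  2  6  7]
 [26 17  8  2  5  3  9 15 19 25 10 40  7  8  5]
 [31 10  1  1 -4 -2  3  3 -2 12 12 28 14  3  3]
 [21 -5  2  5  9  9 -4 -2  4  8 -4 36 18 20 -1]
 [25  6  3  6 -1  3  5  6  9  2  4 11  6  7 -5]
 [18  8  2  4 -4  7  3 -5 -5  5 -1  7  5 -1  8]]
```

```bash
cat >> h.py <<'E'
def ori(yaw,flip=0):
    # tool y down; jaws (tool z) along square-frame y (yaw'd), flip-> -y
    z=np.array([-np.sin(yaw),np.cos(yaw),0])*(-1 if flip else 1)
    y=np.array([0,0,-1.]);x=np.cross(y,z)
    return R.from_matrix(np.c_[x,y,z]).as_rotvec()
E
python3 - <<'E'
from h import *
from plant import bot
print(R.from_rotvec(bot.observe()["tcp_rot"]).as_matrix().round(2))
s=load("top0.pkl")
print("square post",cast(s,[202.0,240.1],0.086))
for f in (0,1):
    for p in ([.585,.30,.2],[.585,.30,.05],[.50,-.27,.2],[.50,-.27,.055]):
        q=bot.ik(p,ori(0.1,f)); print(f,p,None if q is None else np.round(q,2))
E
```

```text
[[ 0.92 -0.    0.39]
 [-0.39 -0.    0.92]
 [-0.   -1.   -0.  ]]
square post [[0.59087658 0.30068771 0.086     ]]
0 [0.585, 0.3, 0.2] [ 0.29  0.58  0.99  0.    1.57 -1.38]
0 [0.585, 0.3, 0.05] [ 0.29  0.71  1.2   0.    1.24 -1.38]
0 [0.5, -0.27, 0.2] [-0.7   0.42  1.27  0.    1.45 -2.37]
0 [0.5, -0.27, 0.055] [-0.7   0.57  1.47  0.    1.1  -2.37]
1 [0.585, 0.3, 0.2] [0.29 0.58 0.99 0.   1.57 1.76]
1 [0.585, 0.3, 0.05] [ 0.29  0.71  1.2  -0.    1.24  1.76]
1 [0.5, -0.27, 0.2] [-0.7   0.42  1.27 -0.    1.45  0.77]
1 [0.5, -0.27, 0.055] [-0.7   0.57  1.47 -0.    1.1   0.77]
```

```bash
python3 - <<'E'
from h import *
from plant import bot
bot.move_ptp([.56,.30,.24],ori(0.1)); print(bot.observe()["time"])
s=bot.snapshot("wrist");pickle.dump(s,open("w1.pkl","wb"));cv2.imwrite("pics/w1.png",s["image"][:,:,::-1])
print(bot.observe()["wrist_force"])
E
```

```text
1.6417
[ 0.35378004 -0.63724423 -0.56687973]
```

View pics/w1.png

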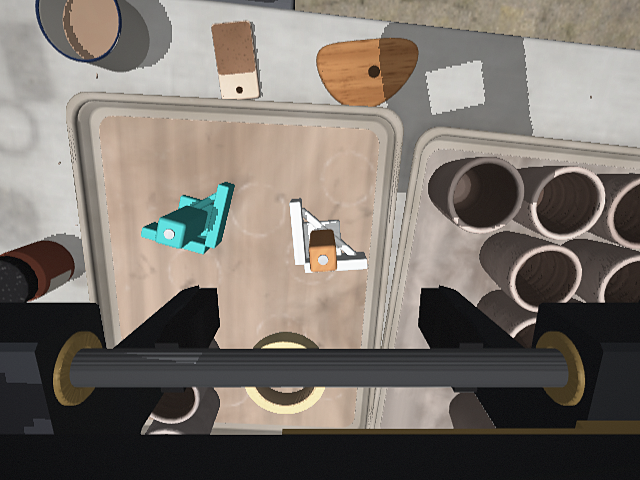

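```bash
python3 - <<'E'
from h import *
s=load("w1.pkl");im=s["image"]
cv2.imwrite("pics/w1z.png",cv2.resize(im[185:285,275:385,::-1],None,fx=7,fy=6,interpolation=cv2.INTER_CUBIC))
hsv=cv2.cvtColor(im,cv2.COLOR_RGB2HSV)
m=((hsv[...,0]<22)&(hsv[...,1]>120));m[:190]=0;m[280:]=0;m[:,:300]=0;m[:,345:]=0
v,u=np.nonzero(m);print(u.mean(),v.mean())
# white cap at the centre of post top
mm=(im.min(2)>190);mm[:240]=0;mm[270:]=0;mm[:,:312]=0;mm[:,334:]=0
v,u=np.nonzero(mm);print("cap",len(u),u.mean(),v.mean(),cast(s,[u.mean(),v.mean()],0.086), cloud(s)[mm][:,2].mean())
E
```

```text
322.27730192719486 249.77837259100642
cap 71 322.4366197183099 259.77464788732397 [[0.59458225 0.30764122 0.086     ]] 0.08707184829281249
```

View pics/w1z.png

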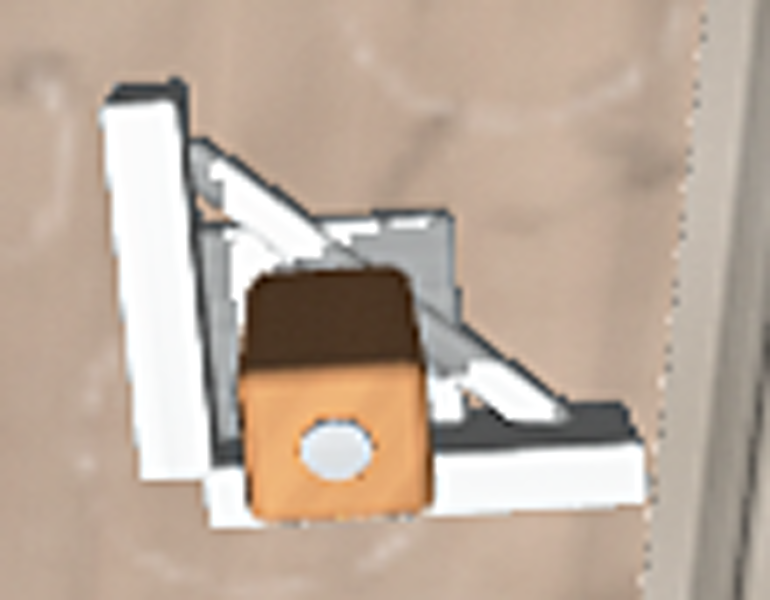

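```bash
python3 - <<'E'
from h import *
s=load("w1.pkl")
z=lambda a: np.array(a)/[7,6]+[275,185]-0.43
L=cast(s,z([[105,100],[140,478],[180,97],[212,465]]),.032);Rr=cast(s,z([[212,527],[645,503]]),.032)
for a,b in ((L[1],L[0]),(L[3],L[2])):
    d=b-a;print("leg -x yaw",np.degrees(np.arctan2(-d[1],-d[0])),np.linalg.norm(d))
d=Rr[1]-Rr[0];print("leg +y yaw",np.degrees(np.arctan2(-d[0],d[1])),np.linalg.norm(d))
# sides of post top
T=cast(s,z([[250,515],[430,505],[243,370],[415,360]]),.086)
print(T.round(4)); print(T.mean(0))
print(L.round(4),Rr.round(4))
print(cast(load("top0.pkl"),[199.4-.07,238.6-.07],.086))
E
```

```text
leg -x yaw 9.06373450609047 0.06968551469161509
leg -x yaw 9.242469963554456 0.06771694593538341
leg +y yaw 9.666272795606462 0.06846751679112745
[[0.6062 0.2973 0.086 ]
 [0.6022 0.3213 0.086 ]
 [0.5827 0.2941 0.086 ]
 [0.5788 0.3167 0.086 ]]
[0.5924602  0.30734416 0.086     ]
[[0.5512 0.2691 0.032 ]
 [0.62   0.2801 0.032 ]
 [0.5495 0.2802 0.032 ]
 [0.6164 0.2911 0.032 ]] [[0.6283 0.2922 0.032 ]
 [0.6168 0.3597 0.032 ]]
[[0.59547469 0.30846007 0.086     ]]
```

```bash
python3 - <<'E'
from h import *
from plant import bot
bot.move_ptp([.47,-.265,.22],ori(0.0)); print(bot.observe()["time"],bot.observe()["eef_pos"])
s=bot.snapshot("wrist");pickle.dump(s,open("w2.pkl","wb"));cv2.imwrite("pics/w2.png",s["image"][:,:,::-1])
E
```

```text
3.75 [ 0.47043402 -0.26438608  0.22006413]
```

View pics/w2.png

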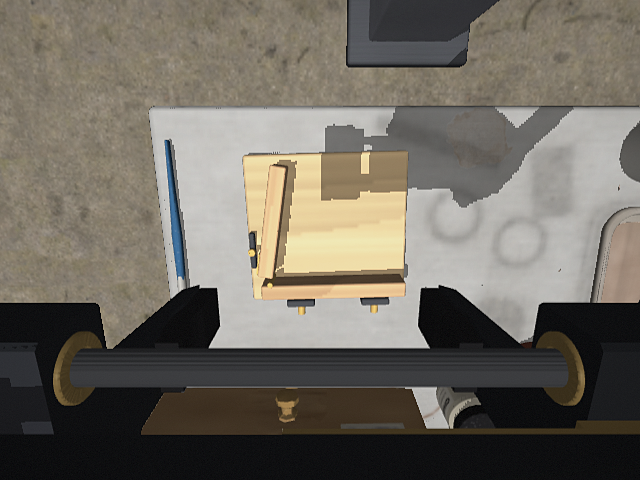

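```bash
python3 - <<'E'
from h import *
s=load("w2.pkl");im=s["image"][:,:,::-1]
cv2.imwrite("pics/w2a.png",cv2.resize(im[260:310,235:415],None,fx=4.4,fy=10,interpolation=cv2.INTER_CUBIC))
cv2.imwrite("pics/w2b.png",cv2.resize(im[140:310,235:415],None,fx=4,fy=3.5,interpolation=cv2.INTER_CUBIC))
E
```

```text
(no output)
```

View pics/w2a.png

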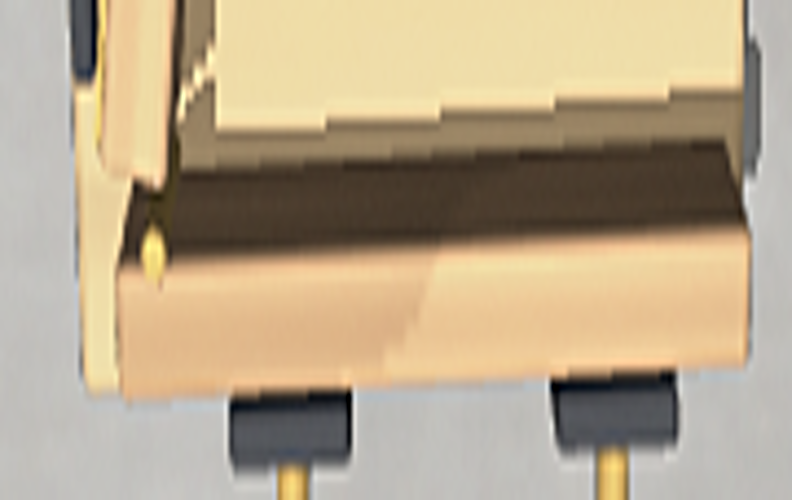

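View pics/w2b.png

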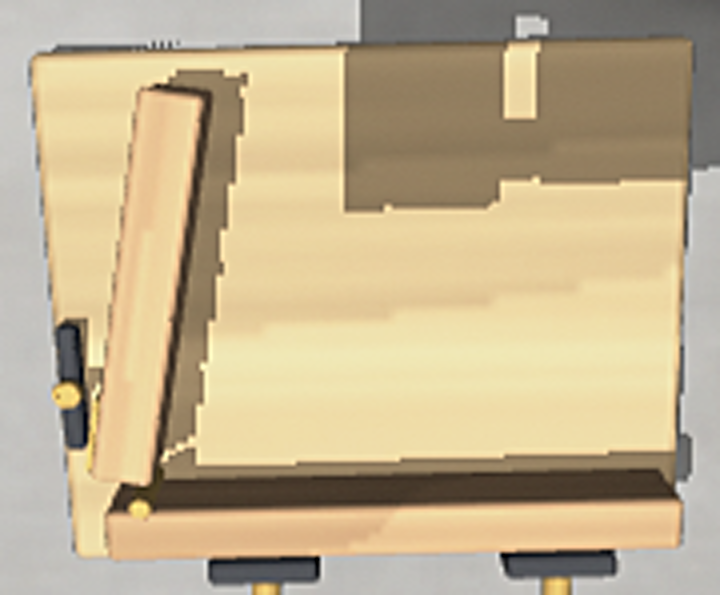

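```bash
python3 - <<'E'
from h import *
s=load("w2.pkl");g=cv2.cvtColor(s["image"],cv2.COLOR_RGB2GRAY).astype(float)
def edge(g,cols,lo,hi,sign,tr=False):
    out=[]
    for c in cols:
        col=g[lo:hi,c] if not tr else g[c,lo:hi]
        d=sign*np.diff(col);i=d.argmax()
        w=slice(max(i-1,0),i+2);dd=np.clip(d[w],0,None);p=(np.arange(len(d))[w]*dd).sum()/dd.sum()+lo+.5
        out.append((c,p) if not tr else (p,c))
    return np.array(out)
def fit(P,ax,deg=1):
    a=P[:,1-ax];b=P[:,ax]
    k=np.ones(len(a),bool)
    for _ in range(4):
        p=np.polyfit(a[k],b[k],1);r=b-np.polyval(p,a);k=abs(r)<max(2*r[k].std(),2e-4)
    return p,r[k].std(),k.sum()
e=edge(g,range(275,398),277,291,+1);P=cast(s,e,.042);p,sd,n=fit(P,0)
print("back top edge: x=%.4f+%.4f(y+.25)"%(np.polyval(p,-.25),p[0]),"yaw",-np.degrees(np.arctan(p[0])),sd,n)
e=edge(g,range(285,398),272,282,-1);P=cast(s,e,.012);p,sd,n=fit(P,0)
print("back seam x=%.4f"%np.polyval(p,-.25),"yaw",-np.degrees(np.arctan(p[0])),sd,n)
e=edge(g,range(250,405),148,158,+1)
e=edge(g,range(250,318),146,160,-1 if False else -1)
for sg in (1,-1):
    e=edge(g,range(250,318),146,160,sg);P=cast(s,e,.012);p,sd,n=fit(P,0);print("near base edge",sg,np.polyval(p,-.25),"yaw",-np.degrees(np.arctan(p[0])),sd,n)
# base left/right edges (top z=.012)
for lo,hi,sg in ((238,262,1),(238,262,-1),(398,414,1),(398,414,-1)):
    e=edge(g,range(200,270) if lo>300 else range(165,225),lo,hi,sg,True);P=cast(s,e,.012);p,sd,n=fit(P,1)
    print("side",lo,sg,"y at x=.47: %.4f"%np.polyval(p,.47),"yaw",np.degrees(np.arctan(p[0])),sd,n)
# end board inner top edge: light->dark
e=edge(g,range(172,268),268,295,-1,True);P=cast(s,e,.042);p,sd,n=fit(P,1)
print("end inner top edge y=%.4f at x=.47"%np.polyval(p,.47),"yaw",np.degrees(np.arctan(p[0])),sd,n, "at .53",np.polyval(p,.53))
# pin
print("pin",cast(s,np.array([[153,255]])/[4.4,10]+[235,260]-.4,.044))
E
```

```text
back top edge: x=0.5404+-0.0282(y+.25) yaw 1.6170881424084227 0.00010027586211347082 107
back seam x=0.5401 yaw -0.193229659634075 0.0011322280345719348 113
near base edge 1 0.4103625213153069 yaw 1.4176449759380865 0.00018571430030496266 57
near base edge -1 0.40933597732206245 yaw 0.17182932001935894 4.537018757239252e-05 50
side 238 1 y at x=.47: -0.3402 yaw 1.3720961674268812 0.00041678309839421226 59
side 238 -1 y at x=.47: -0.3416 yaw 1.4265853181741606 0.0002909110698212525 60
side 398 1 y at x=.47: -0.1722 yaw 2.132483306435662 0.0003266233803958136 64
side 398 -1 y at x=.47: -0.1736 yaw 2.124622347341875 0.00031097904692704343 69
end inner top edge y=-0.3031 at x=.47 yaw -8.298298343869938 0.00013163675512814873 93 at .53 -0.3118526969948121
pin [[ 0.54056676 -0.31499023  0.044     ]]
```

```bash
python3 - <<'E'
from h import *
from plant import bot
o=ori(np.radians(9.3))
bot.move_ptp([.5946,.3077,.13],o)
bot.movel([.5946,.3077,.042],0.12)
b=bot.observe();print(b["time"],b["eef_pos"],b["wrist_force"])
bot.grip(.02,40)
b=bot.observe();print(b["time"],b["eef_pos"],b["wrist_force"],b["finger_gap"])
bot.movel([.5946,.3077,.15],0.12)
s=bot.snapshot("wrist");pickle.dump(s,open("w3.pkl","wb"));cv2.imwrite("pics/w3.png",s["image"][:,:,::-1])
b=bot.observe();print(b["time"],b["eef_pos"],b["wrist_force"],b["moment"],b["finger_gap"])
E
```

```text
6.8083 [0.59511728 0.30778679 0.04285663] [ 0.61401721 -0.62597452 -0.32537866]
7.7667 [0.59455647 0.30777644 0.04196313] [-0.6637257   1.32095345 -0.74710566] 0.025689272651118315
8.8667 [0.59423056 0.30754704 0.1489351 ] [-0.50131031  0.6613973  -2.79118072] [ 0.05402216 -0.00042191 -0.01199114] 0.02584415312756176
```

View pics/w3.png

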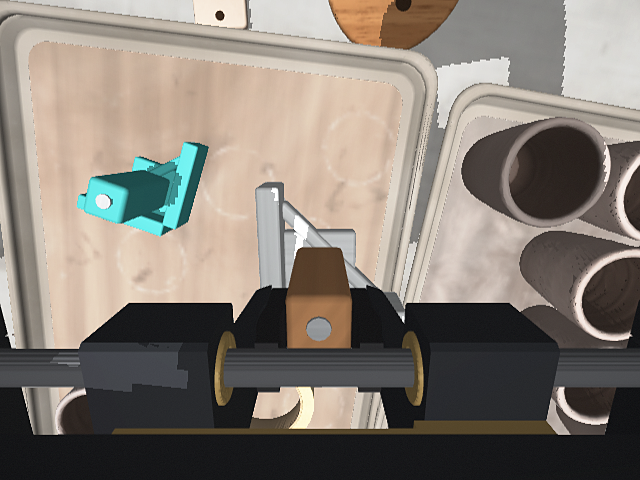

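```bash
cat >> h.py <<'E'
YAW=np.radians(1.6)
C=np.array([.541,-.3145])   # nominal corner
ex=np.array([np.cos(YAW),np.sin(YAW)]);ey=np.array([-np.sin(YAW),np.cos(YAW)])
G0=C-.032*ex+.032*ey        # nominal grip xy
def gxy(a,b): return G0+a*ex+b*ey
def loc(p): d=np.asarray(p)[:2]-G0; return np.array([d@ex,d@ey])*1000
def st(bot,n=1):
    b=bot.observe();f=b["wrist_force"];l=loc(b["eef_pos"])
    F=[f[:2]@ex,f[:2]@ey,f[2]]
    return "t%.1f a%.2f b%.2f z%.2f F%s M%s"%(b["time"],l[0],l[1],b["eef_pos"][2]*1000,np.round(F,1),np.round(b["moment"],2))
E
python3 - <<'E'
from h import *
from plant import bot
bot.move_ptp([.46,.05,.16],ori(YAW))
p=gxy(-.012,.024); bot.move_ptp([*p,.11],ori(YAW)); print(st(bot))
bot.movel([*p,.062],.08); bot.hold(.1); print(st(bot))
s=bot.snapshot("wrist");pickle.dump(s,open("w4.pkl","wb"));cv2.imwrite("pics/w4.png",s["image"][:,:,::-1])
s=bot.snapshot("top");pickle.dump(s,open("t4.pkl","wb"));cv2.imwrite("pics/t4.png",cv2.resize(s["image"][235:315,350:430,::-1],None,fx=7,fy=7))
E
```

```text
t11.2 a-11.60 b25.24 z110.17 F[-1.  -0.5 -2.3] M[ 0.02 -0.05  0.  ]
t12.0 a-11.72 b23.79 z62.59 F[-0.3 -0.1 -2.7] M[ 0.04 -0.01 -0.05]
```

View pics/w4.png

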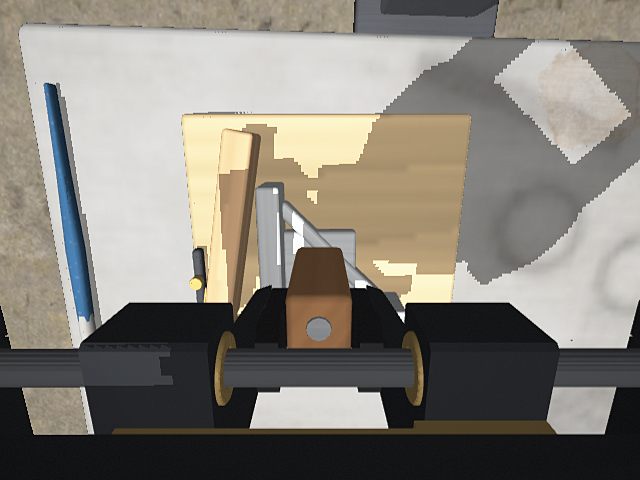

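View pics/t4.png

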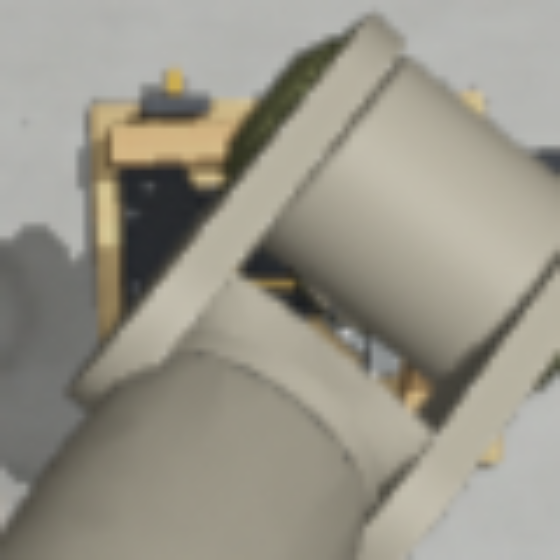

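```bash
python3 - <<'E'
from h import *
from plant import bot
p=gxy(-.012,.024)
r=bot.movel([*p,.0505],.012,force_limit=3); print(r,st(bot)); 
z=bot.observe()["eef_pos"][2]
bot.movel([*p,z+.0008],.02);bot.hold(.2);print(st(bot))
z=bot.observe()["eef_pos"][2]
# feel back board
p=gxy(.008,.024)
r=bot.movel([*p,z],.012,force_limit=4);print(r,st(bot));bot.hold(.15);print(st(bot))
E
```

```text
True t12.9 a-12.10 b24.16 z51.66 F[-0.5  1.2  5.1] M[ 0.02  0.04 -0.  ]
t13.4 a-12.16 b24.12 z52.17 F[-0.2 -0.3 -2.9] M[ 0.04  0.05 -0.04]
True t14.5 a1.81 b24.22 z51.82 F[-1.6 -0.7  4.6] M[-0.16  0.26 -0.01]
t14.7 a1.80 b24.23 z51.77 F[-2.3 -0.7  5.6] M[-0.14  0.38 -0.05]
```

```bash
python3 - <<'E'
from h import *
from plant import bot
b=bot.observe();l=loc(b["eef_pos"])/1000
bot.movel([*gxy(l[0]-.003,.024),.0535],.02);bot.hold(.15);print(st(bot))
r=bot.movel([*gxy(.010,.024),.0535],.01,force_limit=4);print(r,st(bot));bot.hold(.15);print(st(bot))
E
```

```text
t15.2 a-1.26 b24.14 z53.25 F[ 0.3 -0.1 -3.2] M[ 0.09  0.02 -0.02]
True t15.7 a1.77 b24.43 z52.73 F[ 0.   0.6 -3.6] M[ 0.08 -0.04  0.03]
t15.9 a1.56 b24.69 z52.27 F[-0.7  1.  -2.3] M[ 0.02 -0.02  0.04]
```

```bash
python3 - <<'E'
from h import *
from plant import bot
z=.0530
bot.movel([*gxy(.0007,.024),z],.02);bot.hold(.1);print(st(bot))
r=bot.movel([*gxy(.0007,.012),z],.03,force_limit=10);print(r,st(bot))
for b in (.009,.006,.004,.003):
    r=bot.movel([*gxy(.0007,b),z],.015,force_limit=9);bot.hold(.1);print(b,r,st(bot))
    if r:break
s=bot.snapshot("wrist");cv2.imwrite("pics/w5.png",s["image"][:,:,::-1])
E
```

```text
t16.2 a0.68 b24.00 z52.96 F[ 0.3 -0.3 -3.2] M[0.07 0.05 0.06]
False t16.8 a0.47 b12.03 z52.85 F[-0.9  3.2 -1.4] M[ 0.4   0.11 -0.13]
0.009 False t17.2 a0.57 b9.12 z52.87 F[-1.3  4.3 -2.4] M[ 0.82  0.26 -0.22]
0.006 False t17.7 a0.75 b5.96 z52.99 F[-1.7  3.2 -3.7] M[ 0.73  0.23 -0.21]
0.004 False t18.1 a0.70 b3.91 z53.00 F[-1.5  3.4 -2.1] M[ 0.75  0.22 -0.2 ]
0.003 False t18.4 a0.68 b2.94 z52.99 F[-2.1  4.2 -2.5] M[ 0.75  0.24 -0.26]
```

View pics/w5.png

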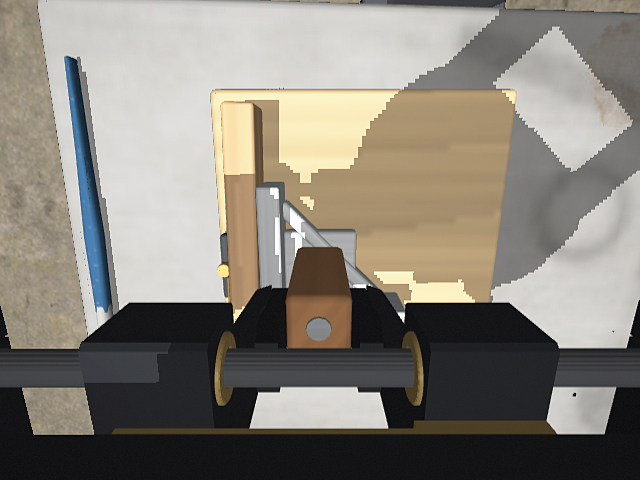

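```bash
python3 - <<'E'
from h import *
from plant import bot
z=.0530
b=.003
while b>-.006:
    b-=.0005
    r=bot.movel([*gxy(.0007,b),z],.008);o=bot.observe()
    F=o["wrist_force"][:2]@ey
    print("%.1f"%(b*1000),st(bot))
    if F>7.5: break
E
```

```text
2.5 t18.7 a0.71 b2.49 z53.00 F[-1.4  4.2 -3.1] M[ 0.75  0.23 -0.25]
2.0 t18.9 a0.68 b1.97 z52.97 F[-1.1  3.5 -3.5] M[ 0.8   0.3  -0.22]
1.5 t19.2 a0.67 b1.49 z53.00 F[-1.7  4.1 -3.5] M[ 0.84  0.25 -0.19]
1.0 t19.4 a0.64 b1.26 z52.99 F[-1.8  5.  -2.6] M[ 1.04  0.28 -0.11]
0.5 t19.7 a0.58 b1.16 z53.01 F[-0.8  7.2 -1.9] M[ 1.4   0.33 -0.07]
0.0 t19.9 a0.55 b1.03 z53.05 F[-0.7  8.8 -0.3] M[ 1.65  0.3  -0.07]
```

```bash
python3 - <<'E'
from h import *
from plant import bot
bot.movel([*gxy(.0003,.0022),.0530],.01);bot.hold(.1);print(st(bot))
for z in (.0525,.0522,.0519,.0516,.0513):
    bot.movel([*gxy(.0003,.0022),z],.01);bot.hold(.1);print("z",z,st(bot))
    if bot.observe()["wrist_force"][2]>-1.5: break
a=.0003
while a<.006:
    a+=.0005
    bot.movel([*gxy(a,.0022),z],.008);o=bot.observe();F=o["wrist_force"][:2]@ex
    print("a%.1f"%(a*1000),st(bot))
    if F<-7: break
E
```

```text
t20.4 a0.52 b1.62 z53.19 F[-0.4  0.7 -2. ] M[ 0.1  -0.04 -0.01]
z 0.0525 t20.8 a0.30 b2.15 z52.48 F[ 0.3 -1.  -2.6] M[0.08 0.01 0.  ]
z 0.0522 t21.1 a0.31 b2.22 z52.21 F[-0.4 -0.2 -2.3] M[ 0.   -0.01  0.01]
z 0.0519 t21.5 a0.33 b2.16 z51.99 F[-0.8  0.7 -0.9] M[ 0.09  0.   -0.01]
a0.8 t21.7 a0.80 b2.21 z52.02 F[-1.2  1.1  1. ] M[ 0.13  0.2  -0.04]
a1.3 t22.0 a1.29 b2.19 z52.00 F[-1.9  0.3  0.5] M[ 0.13  0.3  -0.  ]
a1.8 t22.2 a1.82 b2.18 z52.00 F[-2.3  1.1  2.1] M[ 0.16  0.29 -0.02]
a2.3 t22.5 a2.09 b2.21 z52.03 F[-4.2  1.5  5.1] M[ 0.2   0.79 -0.07]
a2.8 t22.7 a2.21 b2.24 z52.10 F[-6.5  1.1  6.9] M[ 0.1   1.16 -0.07]
a3.3 t23.0 a2.29 b2.24 z52.11 F[-8.3  1.4  7.6] M[ 0.13  1.51 -0.12]
```

```bash
python3 - <<'E'
from h import *
from plant import bot
z=.0520
bot.movel([*gxy(.0021,.0022),z],.01);print(st(bot))
b=.0022
while b>-.003:
    b-=.0005
    bot.movel([*gxy(.0021,b),z],.008);o=bot.observe();F=o["wrist_force"][:2]@ey
    print("b%.1f"%(b*1000),st(bot))
    if F>8: break
a=.0021
while a<.006:
    a+=.0004
    bot.movel([*gxy(a,b),z],.008);o=bot.observe();F=o["wrist_force"][:2]@ex
    print("a%.1f"%(a*1000),st(bot))
    if F<-8: break
print(a,b)
s=bot.snapshot("wrist");pickle.dump(s,open("w6.pkl","wb"));cv2.imwrite("pics/w6.png",s["image"][:,:,::-1])
s=bot.snapshot("scene");cv2.imwrite("pics/s6.png",cv2.resize(s["image"][250:370,270:430,::-1],None,fx=5,fy=5,interpolation=cv2.INTER_CUBIC))
E
```

```text
t23.2 a2.04 b2.21 z52.05 F[-3.6  2.1  4.2] M[ 0.18  0.68 -0.08]
b1.7 t23.5 a2.03 b2.07 z52.03 F[-3.7  4.2  4.4] M[ 0.47  0.78 -0.02]
b1.2 t23.7 a1.99 b1.91 z52.04 F[-4.8  4.6  6.1] M[0.72 0.74 0.04]
b0.7 t24.0 a1.97 b1.69 z52.08 F[-4.1  4.7  6.3] M[1.02 0.75 0.08]
b0.2 t24.2 a1.96 b1.38 z52.07 F[-3.4  5.6  6.8] M[1.18 0.67 0.06]
b-0.3 t24.5 a1.99 b1.19 z52.11 F[-4.1  7.6  7.6] M[1.43 0.69 0.04]
b-0.8 t24.7 a1.96 b1.13 z52.09 F[-3.9 10.   8.8] M[ 1.66  0.75 -0.01]
a2.5 t25.0 a2.01 b1.15 z52.14 F[-5.3  8.5  9.4] M[ 1.66  1.02 -0.03]
a2.9 t25.2 a2.06 b1.12 z52.15 F[-8.   9.7 11.1] M[ 1.63  1.27 -0.  ]
a3.3 t25.5 a2.11 b1.15 z52.17 F[-8.8  9.9 11.6] M[1.58 1.57 0.04]
0.0033000000000000004 -0.0007999999999999999
```

View pics/w6.png

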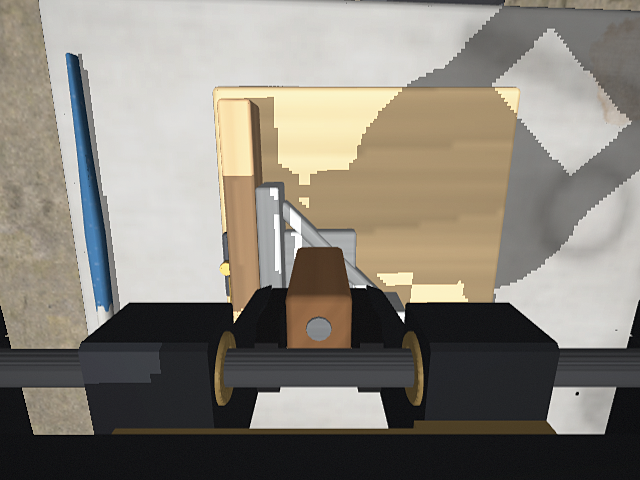

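View pics/s6.png

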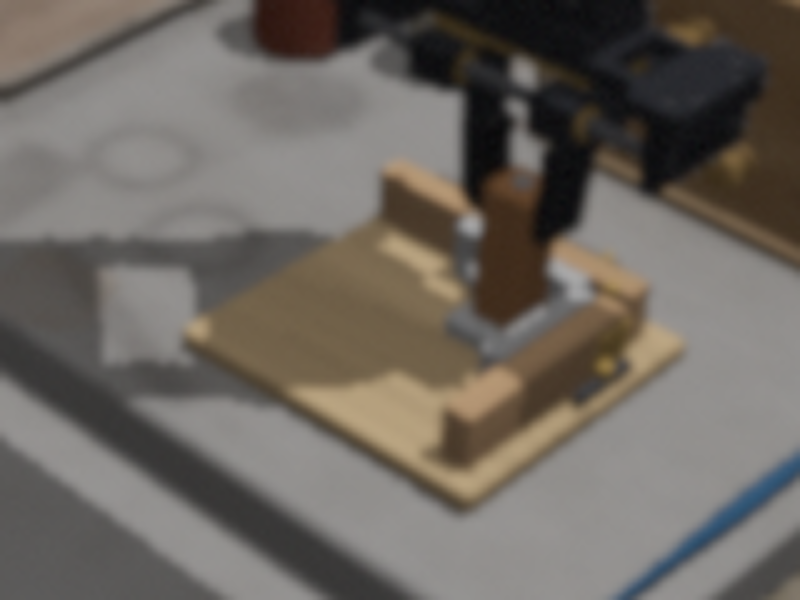

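```bash
python3 - <<'E'
from h import *
s=load("w6.pkl");im=s["image"]
cv2.imwrite("pics/w6z.png",cv2.resize(im[80:310,205:305,::-1],None,fx=7.5,fy=2.6,interpolation=cv2.INTER_CUBIC))
g=cv2.cvtColor(im,cv2.COLOR_RGB2GRAY).astype(float)
def edge(rows,lo,hi,sg):
    out=[]
    for r in rows:
        d=sg*np.diff(g[r,lo:hi]);i=d.argmax();w=np.arange(max(i-1,0),min(i+2,len(d)));dd=np.clip(d[w],0,None)
        out.append(((w*dd).sum()/dd.sum()+lo+.5,r))
    return np.array(out)
def rep(n,e,z,ax=1):
    P=cast(s,e,z);a,b=P[:,1-ax],P[:,ax];k=np.ones(len(a),bool)
    for _ in range(4):
        p=np.polyfit(a[k],b[k],1);r=b-np.polyval(p,a);k=abs(r)<max(2*r[k].std(),1e-4)
    print(n,"ang %.2f"%np.degrees(np.arctan(p[0])*(1 if ax else -1)),"sd",r[k].std(),k.sum(),"val",np.polyval(p,a.mean()))
rep("end top inner (lit)",edge(range(106,172),245,256,-1),.042)
rep("end top inner (shade)",edge(range(182,300),246,263,-1),.042)
rep("end top outer",edge(range(106,290),212,236,1),.042)
rep("leg outer",edge(range(192,285),252,264,1),.042)
rep("leg inner",edge(range(195,200),278,290,-1),.042)
e=[]
for c in range(235,365):
    d=np.diff(g[82:95,c]);i=abs(d).argmax();e.append((c,82+i+.5))
for sg in (1,-1):
    e=[]
    for c in range(235,365):
        d=sg*np.diff(g[80:97,c]);i=d.argmax();w=np.arange(max(i-1,0),min(i+2,len(d)));dd=np.clip(d[w],0,None);e.append((c,80+.5+(w*dd).sum()/dd.sum()))
    rep("near base %d"%sg,np.array(e),.012,0)
rep("base right",np.array([(x,y) for x,y in edge(range(110,200),490,525,1)]),.012)
E
```

```text
end top inner (lit) ang 2.03 sd 1.7157938411423294e-05 66 val -0.3167370046901442
end top inner (shade) ang 1.94 sd 0.00010451741952027987 105 val -0.31511502981480977
end top outer ang 3.17 sd 0.0006608817236770699 158 val -0.332162538842262
leg outer ang 2.02 sd 0.00015645786605628944 93 val -0.3144050495005058
leg inner ang -0.01 sd 2.220446049250313e-17 5 val -0.3037845395130043
near base 1 ang 1.30 sd 0.00010668376733208808 121 val 0.4117444393773929
near base -1 ang 1.20 sd 7.888724186948836e-05 117 val 0.41089232690519734
base right ang -5.25 sd 0.004447002901713493 80 val -0.17805820058161914
```

View pics/w6z.png

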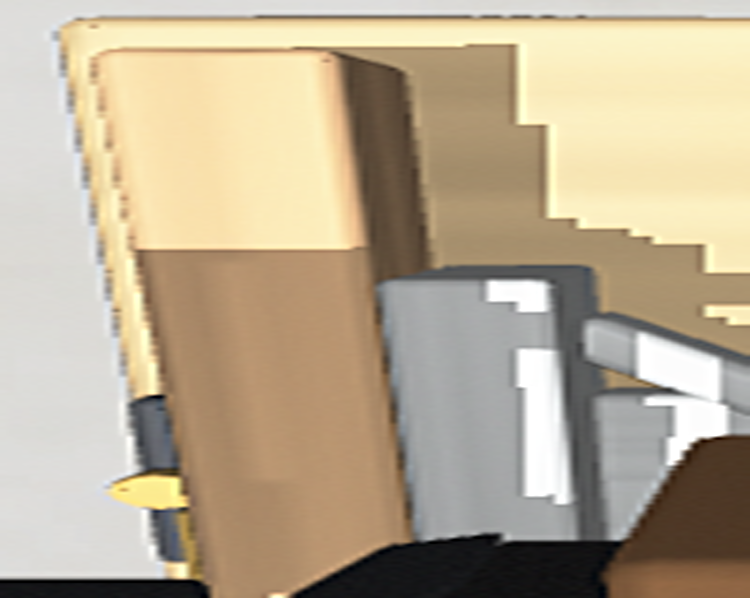

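```bash
python3 - <<'E'
from h import *
from plant import bot
z=.0522
bot.movel([*gxy(.0021,.0008),z],.02)
bot.movel([*gxy(.0021,.0040),.0526],.02)
print(st(bot))
for dy in (0.,-.5,-1.0,.5):
    o=ori(YAW+np.radians(dy))
    bot.movel([*gxy(.0008,.0040),.0526],.02,orientation=o)
    bot.hold(.05);m0=bot.observe();
    bot.movel([*gxy(.0034,.0040),.0524],.02);M=[];F=[]
    for _ in range(6):
        bot.hold(.04);q=bot.observe();M.append(q["moment"][2]);F.append(q["wrist_force"][:2]@ex)
    print(dy,"m0 %.3f"%m0["moment"][2],"Mz %.3f"%np.mean(M),"Fx %.2f"%np.mean(F),"yc %.1f mm"%(-1000*(np.mean(M))/np.mean(F)),st(bot))
E
```

```text
t26.1 a2.07 b4.04 z52.18 F[-2.7  0.4 -2.1] M[ 0.05  0.42 -0.03]
0.0 m0 -0.021 Mz -0.097 Fx -5.94 yc -16.4 mm t27.0 a2.41 b4.04 z52.25 F[-5.5 -0.6  0.1] M[-0.12  1.08 -0.12]
-0.5 m0 -0.008 Mz 0.137 Fx -6.18 yc 22.1 mm t27.9 a2.41 b4.07 z52.27 F[-6.3 -0.  -0.1] M[-0.07  1.2   0.13]
-1.0 m0 0.029 Mz 0.239 Fx -6.58 yc 36.4 mm t28.7 a2.30 b4.08 z52.24 F[-6.9 -0.4 -0.5] M[-0.05  1.26  0.23]
0.5 m0 -0.048 Mz -0.107 Fx -5.89 yc -18.2 mm t29.6 a2.50 b4.11 z52.23 F[-5.8 -0.7 -1.1] M[-0.15  1.11 -0.12]
```

```bash
python3 - <<'E'
from h import *
from plant import bot
for dy in (-.4,0.1):
    o=ori(YAW+np.radians(dy))
    bot.movel([*gxy(.0008,.0030),.0526],.02,orientation=o)
    bot.movel([*gxy(.0008,-.0001),.0526],.02);M=[];F=[]
    for _ in range(5):
        bot.hold(.04);q=bot.observe();M.append(q["moment"][2]);F.append(q["wrist_force"][:2]@ey)
    print(dy,"Mz %.3f"%np.mean(M),"Fy %.2f"%np.mean(F),"xc %.1f mm"%(1000*(np.mean(M))/np.mean(F)),st(bot))
    if dy==-.4:
        s=bot.snapshot("wrist");pickle.dump(s,open("w7.pkl","wb"));cv2.imwrite("pics/w7z.png",cv2.resize(s["image"][80:310,205:305,::-1],None,fx=7.5,fy=2.6,interpolation=cv2.INTER_CUBIC))
bot.movel([*gxy(.0008,.0030),.0526],.02)
E
```

```text
-0.4 Mz 0.112 Fy 6.35 xc 17.6 mm t30.4 a0.88 b1.30 z52.47 F[ 0.5  6.1 -0.8] M[ 1.28 -0.1   0.1 ]
0.1 Mz 0.110 Fy 6.52 xc 16.9 mm t31.3 a0.67 b1.13 z52.44 F[ 0.9  7.  -0.4] M[ 1.33 -0.15  0.08]
```

View pics/w7z.png

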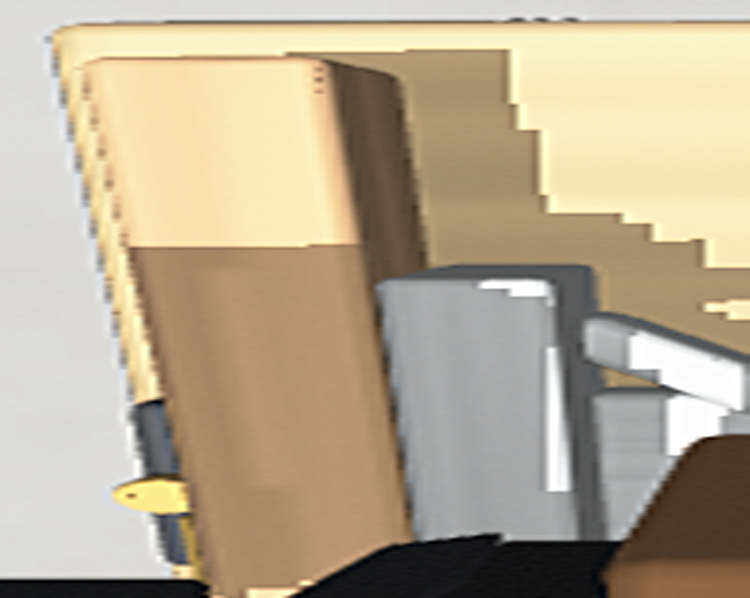

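```bash
python3 - <<'E'
from h import *
from plant import bot
o=ori(YAW-np.radians(.4))
for a,b,z in ((-.094,-.106,.105),(-.094,-.106,.066),(-.094,-.090,.066)):
    q=bot.ik([*gxy(a,b),z],o);print(None if q is None else q.round(2))
bot.movel([*gxy(-.003,.006),.060],.08,orientation=o)
bot.movel([*gxy(-.010,.006),.105],.15)
bot.movel([*gxy(-.094,-.106),.105],.25)
bot.movel([*gxy(-.094,-.106),.066],.10)
bot.hold(.1);print(st(bot))
r=bot.movel([*gxy(-.094,-.088),.066],.02,force_limit=2.5);print(r,st(bot))
s=bot.snapshot("wrist");cv2.imwrite("pics/w8.png",s["image"][:,:,::-1])
E
```

```text
[-0.96  0.52  1.4  -0.    1.22 -2.55]
[-0.96  0.56  1.45 -0.    1.13 -2.55]
[-0.95  0.55  1.48 -0.    1.11 -2.54]
t33.6 a-93.52 b-106.15 z66.74 F[-0.6  0.7 -2.9] M[ 0.05 -0.02 -0.02]
True t34.2 a-94.18 b-94.25 z65.67 F[ 0.1 -1.4 -2.4] M[-0.22 -0.03 -0.04]
```

View pics/w8.png

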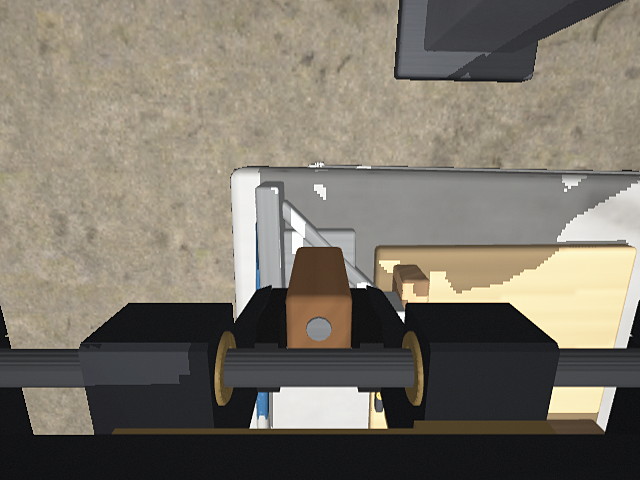

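```bash
python3 - <<'E'
from h import *
from plant import bot
o=ori(YAW-np.radians(.4))
bot.movel([*gxy(-.094,-.0912),.066],.02);print(st(bot))
bot.movel([*gxy(-.094,-.101),.067],.08)
bot.movel([*gxy(-.094,-.103),.105],.15)
bot.movel([*gxy(-.010,.010),.105],.25)
bot.movel([*gxy(-.004,.008),.0535],.10);bot.hold(.05);print(st(bot))
s=bot.snapshot("wrist");pickle.dump(s,open("w9.pkl","wb"));cv2.imwrite("pics/w9z.png",cv2.resize(s["image"][80:310,205:305,::-1],None,fx=7.5,fy=2.6,interpolation=cv2.INTER_CUBIC))
# recheck back-board yaw feel
for dy in (-.3,-.5):
    oo=ori(YAW+np.radians(dy))
    bot.movel([*gxy(.0004,.0070),.0527],.03,orientation=oo)
    bot.movel([*gxy(.0034,.0070),.0525],.02);M=[];F=[]
    for _ in range(5):
        bot.hold(.04);q=bot.observe();M.append(q["moment"][2]);F.append(q["wrist_force"][:2]@ex)
    print(dy,"Mz %.3f"%np.mean(M),"Fx %.2f"%np.mean(F),"yc %.1f mm"%(-1000*(np.mean(M))/np.mean(F)),st(bot))
bot.movel([*gxy(.0008,.0070),.0527],.03,orientation=o)
E
```

```text
t34.6 a-94.15 b-91.29 z65.85 F[-1.1 -2.3 -3.1] M[-0.68  0.29 -0.01]
t36.7 a-4.05 b7.53 z53.65 F[-0.2  0.6 -2.6] M[0.   0.04 0.02]
-0.3 Mz 0.152 Fx -5.10 yc 29.8 mm t37.6 a2.55 b7.10 z52.37 F[-4.8 -2.3 -1.5] M[-0.05  0.97  0.18]
-0.5 Mz 0.227 Fx -5.92 yc 38.4 mm t38.3 a2.52 b7.06 z52.37 F[-6.4 -0.8 -0.8] M[-0.09  1.09  0.25]
```

View pics/w9z.png

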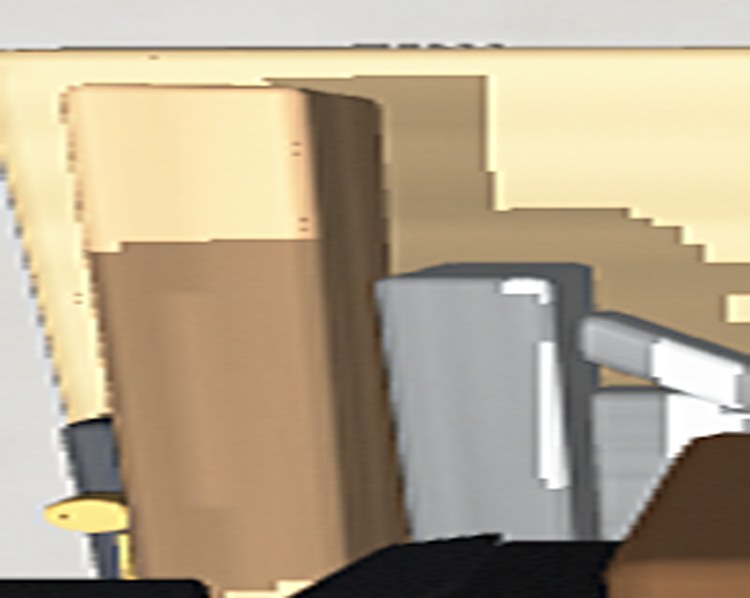

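```bash
python3 - <<'E'
from h import *
from plant import bot
o=ori(YAW+np.radians(-.2)); z=.0525
bot.movel([*gxy(.0008,.0060),z],.02,orientation=o)
bot.movel([*gxy(.0008,.0026),z],.02);print(st(bot))
bot.movel([*gxy(.0022,.0026),z],.02);print(st(bot))
b=.0026
while b>-.002:
    b-=.0006
    bot.movel([*gxy(.0022,b),z],.012);F=bot.observe()["wrist_force"][:2]@ey;print("b%.1f"%(b*1e3),st(bot))
    if F>7: break
# test y CoP with x released
bot.movel([*gxy(.0010,b+.0012),z],.02)
bot.movel([*gxy(.0010,b),z],.02)
M=[];F=[]
for _ in range(4):
    bot.hold(.04);q=bot.observe();M.append(q["moment"][2]);F.append(q["wrist_force"][:2]@ey)
print("Mz %.3f"%np.mean(M),"Fy %.2f"%np.mean(F),"xc %.1f mm"%(1000*(np.mean(M))/np.mean(F)),st(bot),b)
s=bot.snapshot("wrist");pickle.dump(s,open("w10.pkl","wb"));cv2.imwrite("pics/w10z.png",cv2.resize(s["image"][80:310,205:305,::-1],None,fx=7.5,fy=2.6,interpolation=cv2.INTER_CUBIC))
E
sed -n 1,1p /dev/null; python3 - <<'E'
import sys; sys.path.insert(0,'.')
from h import *
for n in ("w9.pkl","w10.pkl"):
    s=load(""+n);g=cv2.cvtColor(s["image"],cv2.COLOR_RGB2GRAY).astype(float)
    def fitr(rows,lo,hi,sg,z,ax):
        out=[]
        for r in rows:
            l=g[r,lo:hi] if ax else g[lo:hi,r]
            d=sg*np.diff(l);i=d.argmax();w=np.arange(max(i-1,0),min(i+2,len(d)));dd=np.clip(d[w],0,None)
            c=(w*dd).sum()/dd.sum()+lo+.5;out.append((c,r) if ax else (r,c))
        P=cast(s,np.array(out),z);a,b=P[:,1-ax],P[:,ax];k=np.ones(len(a),bool)
        for _ in range(4):
            p=np.polyfit(a[k],b[k],1);r=b-np.polyval(p,a);k=abs(r)<max(2*r[k].std(),1e-4)
        return "%.2f (sd %.2fmm n%d)"%(np.degrees(np.arctan(p[0])*(1 if ax else -1)),1e3*r[k].std(),k.sum())
    print(n,"end",fitr(range(125,170),238,256,-1,.042,1),"leg",fitr(range(195,285),250,264,1,.042,1),"base",fitr(range(235,365),80,110,1,.012,0))
E
```

```text
t39.1 a0.84 b2.80 z52.48 F[ 0.8  2.8 -2.5] M[ 0.57 -0.11 -0.05]
t39.4 a2.14 b2.80 z52.39 F[-0.6  1.  -2.1] M[ 0.55  0.14 -0.14]
b2.0 t39.6 a2.08 b2.33 z52.41 F[-1.1  4.1 -1.8] M[ 0.87  0.12 -0.13]
b1.4 t39.9 a2.08 b1.75 z52.42 F[-0.2  5.5 -1.8] M[ 1.08  0.2  -0.11]
b0.8 t40.1 a2.03 b1.65 z52.44 F[-0.   7.5 -0.5] M[ 1.39  0.17 -0.03]
Mz 0.059 Fy 7.06 xc 8.4 mm t40.8 a0.99 b1.58 z52.54 F[-1.   6.9 -0.6] M[ 1.41 -0.    0.06] 0.0008000000000000003
w9.pkl end 0.02 (sd 0.04mm n40) leg 1.29 (sd 0.12mm n90) base 1.33 (sd 0.03mm n121)
w10.pkl end 1.59 (sd 0.02mm n45) leg 1.61 (sd 0.16mm n86) base 1.39 (sd 0.01mm n106)
```

View pics/w10z.png

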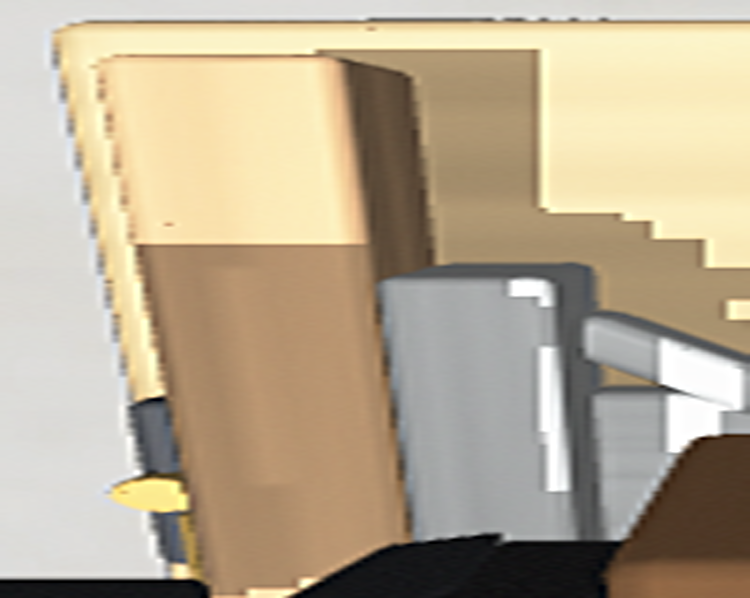

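```bash
python3 - <<'E'
from h import *
from plant import bot
z=.0519
bot.movel([*gxy(.0010,.0022),z],.02);print(st(bot))
bot.movel([*gxy(.0023,.0020),z],.02)
bot.movel([*gxy(.0023,.0004),z],.015);print(st(bot))
bot.movel([*gxy(.0030,.0003),z],.015);print(st(bot))
for _ in range(2): bot.hold(.15);print(st(bot))
E
```

```text
t41.1 a1.13 b1.76 z51.96 F[-0.8  1.3 -3.8] M[ 0.28 -0.03  0.  ]
t41.6 a2.19 b1.57 z51.85 F[-0.5  6.   0.2] M[1.28 0.12 0.07]
t41.9 a2.31 b1.53 z51.88 F[-3.4  6.1  2.5] M[1.23 0.68 0.03]
t42.0 a2.32 b1.53 z51.90 F[-3.1  6.5  1.6] M[1.32 0.67 0.02]
t42.2 a2.32 b1.52 z51.88 F[-3.5  6.4  1.6] M[1.28 0.65 0.14]
```

```bash
python3 - <<'E'
from h import *
from plant import bot
z=.0519
a=.0030
while a<.0055:
    a+=.0005
    bot.movel([*gxy(a,.0002),z],.012);F=bot.observe()["wrist_force"][:2]@ex;print("a%.1f"%(a*1e3),st(bot))
    if F<-6.5: break
for _ in range(4): bot.hold(.33);print(st(bot))
s=bot.snapshot("wrist");pickle.dump(s,open("w11.pkl","wb"))
E
python3 - <<'E'
import sys; sys.path.insert(0,'.')
from h import *
for n in ("w11.pkl",):
    s=load(""+n);g=cv2.cvtColor(s["image"],cv2.COLOR_RGB2GRAY).astype(float)
    def fitr(rows,lo,hi,sg,z,ax):
        out=[]
        for r in rows:
            l=g[r,lo:hi] if ax else g[lo:hi,r]
            d=sg*np.diff(l);i=d.argmax();w=np.arange(max(i-1,0),min(i+2,len(d)));dd=np.clip(d[w],0,None)
            c=(w*dd).sum()/dd.sum()+lo+.5;out.append((c,r) if ax else (r,c))
        P=cast(s,np.array(out),z);a,b=P[:,1-ax],P[:,ax];k=np.ones(len(a),bool)
        for _ in range(4):
            p=np.polyfit(a[k],b[k],1);r=b-np.polyval(p,a);k=abs(r)<max(2*r[k].std(),1e-4)
        return "%.2f (sd %.2fmm n%d)"%(np.degrees(np.arctan(p[0])*(1 if ax else -1)),1e3*r[k].std(),k.sum())
    print(n,"end",fitr(range(125,165),240,256,-1,.042,1),"leg",fitr(range(195,285),250,264,1,.042,1),"base",fitr(range(235,365),80,110,1,.012,0))
E
```

```text
a3.5 t42.4 a2.34 b1.57 z51.87 F[-6.2  6.9  3.4] M[1.31 1.   0.1 ]
a4.0 t42.7 a2.42 b1.54 z51.93 F[-7.4  5.9  4.4] M[1.21 1.37 0.12]
t43.0 a2.41 b1.53 z51.91 F[-8.4  7.5  4.8] M[1.31 1.39 0.16]
t43.3 a2.39 b1.55 z51.91 F[-7.4  6.3  5.1] M[1.22 1.33 0.06]
t43.7 a2.41 b1.58 z51.94 F[-7.8  6.4  3.9] M[1.24 1.39 0.11]
t44.0 a2.42 b1.55 z51.93 F[-8.8  6.1  4.4] M[1.28 1.32 0.13]
w11.pkl end 1.63 (sd 0.02mm n40) leg 1.67 (sd 0.15mm n89) base 1.51 (sd 0.03mm n117)
```

```bash
python3 - <<'E'
from h import *
from plant import bot
z=.0520
bot.movel([*gxy(.0027,.0011),z],.012);bot.hold(.1);print(st(bot))
bot.grip(.06);bot.hold(.05);print(st(bot),bot.observe()["finger_gap"])
l=loc(bot.observe()["eef_pos"])/1000
bot.movel([*gxy(l[0],l[1]),.15],.12);print(st(bot))
bot.movel([.46,-.27,.23],.15,orientation=ori(0.));bot.hold(.1)
s=bot.snapshot("wrist");pickle.dump(s,open("w12.pkl","wb"));im=s["image"][:,:,::-1]
cv2.imwrite("pics/w12.png",im);print(st(bot))
cv2.imwrite("pics/w12z.png",cv2.resize(im[140:310,235:415],None,fx=4.4,fy=3.5,interpolation=cv2.INTER_CUBIC))
E
```

```text
t44.4 a2.34 b1.60 z51.92 F[-2.3  4.7  0. ] M[1.01 0.57 0.06]
t45.1 a2.73 b1.04 z52.02 F[-0.6  0.4  0.7] M[ 0.07 -0.04  0.01] 0.0596173686085044
t46.1 a2.44 b1.26 z149.24 F[-0.  -0.4  0.7] M[ 0.02  0.01 -0.01]
t47.0 a-47.62 b14.87 z228.95 F[ 0.6  0.5 -0.9] M[ 0.03  0.02 -0.02]
```

View pics/w12.png

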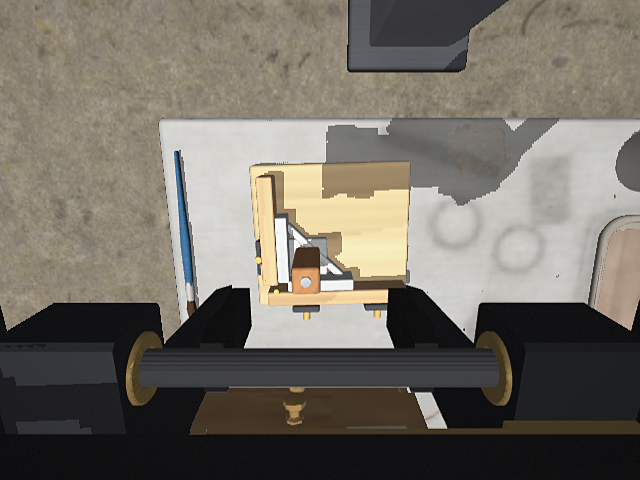

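View pics/w12z.png

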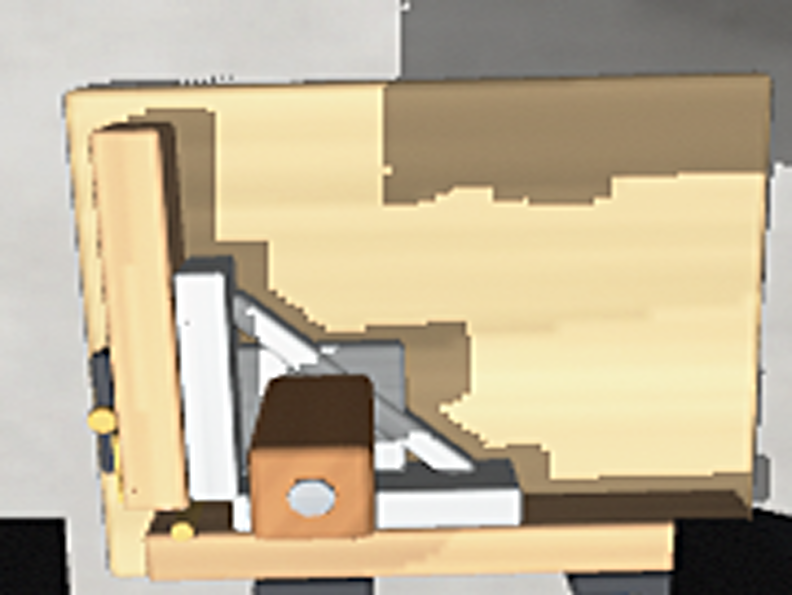

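```bash
python3 - <<'E'
from h import *
s=load("w12.pkl");im=s["image"];g=cv2.cvtColor(im,cv2.COLOR_RGB2GRAY).astype(int)
for r in (190,205,215,222,230,240,250,260,270,278): print(r,g[r,266:290])
print("back")
for c in (295,325,335,345,352,365): print(c,g[268:298,c])
cv2.imwrite("pics/w12e.png",cv2.resize(im[205:300,262:362,::-1],None,fx=7.5,fy=6.2,interpolation=cv2.INTER_NEAREST))
E
```

```text
190 [223 224 225 227 222 186  63  68  67 100 142 136 134 135 136 135 133 119
 235 225 222 222 222 221]
205 [222 224 224 225 229 222 181  61  67  67 103 145 140 138 138 139 135 121
 238 228 225 226 225 225]
215 [222 224 224 225 226 235 208 132  68  71  73  77  77  75  76  77  76  77
  77  77  76  74 107 142]
222 [224 222 225 224 224 229 227 146  78 255 251 247 247 246 246 246 246 247
 255 243  66  73  87 110]
230 [226 224 225 225 225 226 234 200  82 244 254 248 247 246 246 246 246 245
 251 255 132  60 158 163]
240 [228 226 225 225 226 225 227 229 188  71 255 251 247 246 243 245 246 245
 246 255 236  63  78 147]
250 [227 227 226 225 225 227 226 229 209 138 178 254 249 247 244 243 244 244
 244 250 254 133  64 120]
260 [218 218 221 225 227 227 226 226 233 198  47 249 251 248 246 240 241 243
 243 245 254 237  62  77]
270 [218 219 221 223 228 226 227 227 227 224 172 138 254 248 247 241 239 241
 243 244 248 252 135  66]
278 [221 220 221 223 227 227 227 227 226 231 201  59 240 249 246 243 236 238
 242 243 244 254 229  62]
back
295 [110 144 159 175 177 175 173 173 171 171 171 171 173 177 178 178 178 179
 180 180 180 181 181 183 176 170 198 220 212 206]
325 [251 249 250 252 255 252 125  67  75  79  76  65 151 248 251 244 242 242
 242 243 244 245 217 118 198 223 215 209 205 199]
335 [244 250 244 243 249 245 117  76  76  77  74  79 172 249 249 243 242 241
 242 243 247 238 158 147 204 221 210 207 211 213]
345 [135 144 138 100  73  77  78  77  78  76  68 111 216 252 246 242 241 241
 241 243 247 233 135 188 225 228 225 221 219 215]
352 [140 144 146 147 149 151 145 126 111  98  56 118 236 255 255 255 255 255
 255 255 255 242 150 203 229 227 223 222 218 215]
365 [229 230 230 230 231 230 231 234 220 129 141 148 128  54  67  69  67  70
  68  68  63  88 159 217 230 225 223 221 217 214]
```

View pics/w12e.png

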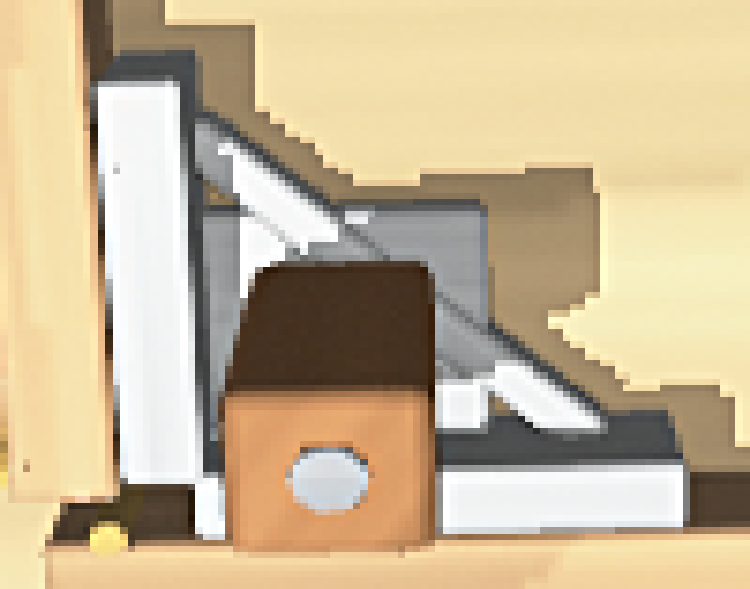

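```bash
python3 - <<'E'
from h import *
for n,rows,lo in (("w11.pkl",(200,220,240,260,280),(250,266)),("w12.pkl",(222,230,240,250,260,270,278),(270,282))):
    s=load(n);g=cv2.cvtColor(s["image"],cv2.COLOR_RGB2GRAY).astype(int)
    for r in rows:
        P=cast(s,[[300,r],[301,r]],.042);print(n,r,"mm/px %.2f"%(1e3*np.linalg.norm(P[1]-P[0])),g[r,lo[0]:lo[1]])
E
```

```text
w11.pkl 200 mm/px 0.50 [155 156 147 141 132  74 141 159 166 167 170 172 171 170 168 169]
w11.pkl 220 mm/px 0.51 [154 155 156 146 142 134  72 142 159 165 167 168 172 171 167 167]
w11.pkl 240 mm/px 0.51 [156 155 155 156 145 140 134  70 141 159 165 167 168 170 169 166]
w11.pkl 260 mm/px 0.52 [156 155 154 154 155 145 140 134  70 139 157 164 165 167 170 167]
w11.pkl 280 mm/px 0.53 [156 156 155 154 153 153 146 140 135  69 139 156 165 164 167 168]
w12.pkl 222 mm/px 1.01 [224 229 227 146  78 255 251 247 247 246 246 246]
w12.pkl 230 mm/px 1.01 [225 226 234 200  82 244 254 248 247 246 246 246]
w12.pkl 240 mm/px 1.02 [226 225 227 229 188  71 255 251 247 246 243 245]
w12.pkl 250 mm/px 1.03 [225 227 226 229 209 138 178 254 249 247 244 243]
w12.pkl 260 mm/px 1.03 [227 227 226 226 233 198  47 249 251 248 246 240]
w12.pkl 270 mm/px 1.04 [228 226 227 227 227 224 172 138 254 248 247 241]
w12.pkl 278 mm/px 1.05 [227 227 227 227 226 231 201  59 240 249 246 243]
```

```bash
python3 - <<'E'
from plant import bot
print(bot.observe()["time"]); print(bot.job_done())
E
```

```text
47.05
the job is handed in; nothing more can be done
None
```

I squared the corner of the mould box with the square, pressed both boards, and left the square standing in the corner. I handed the job in at 47 s, and the verdict is not reported.

- **First pass went wrong:** my first push opened the end board about 0.5–0.7° too far. The square sat about 0.4° off in the gripper. I noticed because the contact moments showed the square touching at one end only.
- **Correction:** still holding the square, I used a leg tip to nudge the end board back in by about 3 mm from outside. I then squared it again with the corrected angle. This extra push on the board was not part of the job as described.
- **Final press:** I held about 8 N on the back board and 6–7 N on the end board for about 1.3 s, with the square's underside on the base. I then eased off, released the post and moved the arm clear.

**Last checks**
- **Under the press:** the end board measured 1.63°, the square's leg 1.67° and the base edge 1.51°. The seam between leg and end board was an even 0.5 mm or so along its length, which I take to be the rounded edges.
- **After release:** the seam along each leg looked thin and even, so the legs lie parallel to the boards. At about 1 mm per pixel I cannot rule out a gap of a few tenths of a millimetre.
- **Disagreement:** my angle measurements differed by 0.2–0.4° between views and feel. I trusted the feel and the measurements within one picture.
- **Other things on the bench:** I met no unexpected contact forces. The last picture takes in the brush, which looks undisturbed. I did not check the positions of the jars, cup, tile, rib or tape again at the end.

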